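Re-pin the cutting guide's stop at the wider setting

TASK

The cutting guide's stop has to be set to its next wider setting, away from the knife gate. Draw the quick-release pin up against its detent until it is out of the plate below, slide the stop along to the outer hole, feel for the hole without forcing the pin, then press the pin home until it clicks and its collar sits on the stop. Leave the things round the guide where they stand.

Things in the scene. Friction and masses are not known exactly. Their poses are not given: they have to be found in the camera images.
- guide: Cutting guide: fixed wooden base 110 x 260 mm, 16 mm high, with a low metal rail along its middle, a slotted wooden knife gate 68 mm high across one end, a sliding stop and its pin. Origin: centre of the base's underside. x across it; y along it, from the knife gate towards the wider settings; z up.
- hole_used (a point): Centre of the hole now in use, at the top face of the steel index plates (40 mm above the guide's underside, 10 mm thick, hollow below); axes as the guide's. Holes are 13 mm wide. The next, outer hole is in a plate of its own whose place is not measured: it lies 50 to 78 mm along +y and must be felt for (the stop hides it). An unused inner hole lies 30 mm along -y.
- bore_top (a point): On the stop: centre of the upper mouth of its 13 mm bore, 64 mm above the guide's underside; axes as the guide's. The stop is an aluminium slide 78 mm (x) by 88 mm (y), 22 mm thick at the bore, riding 2 mm over the plates, with an upright fence 6 mm thick and 30 mm higher than the bore's mouth across its end, 55 mm along -y from the bore.
- stop (a joint): How far the stop (and its bore) has slid along the guide's y from the hole now in use, m: 0 at the start, range -0.033 to 0.086; about 1.5 N of friction; stays where it is left.
- pin_grip (a point): Centre of the pin's grip, a plain round black handle 22 mm wide; its top is 24 mm above this point; below it is a steel collar 27 mm wide, 5 mm thick, its underside 24 mm below this point. Axis z up the pin. With the pin home the collar rests on the stop and this point is 88 mm above the guide's underside.
- pin: The quick-release pin. Origin: under its collar. A 12 mm shaft runs 47 mm down, tapering to 9 mm over the last 2 mm; two spring balls, 39 mm down, lock under the plate; 8 to 14 N frees them; home, they snap out. Raised 23 mm the tip is level with the plates' top; at 25 mm the balls still sit in the bore, so the pin can carry the stop along. Over 95 N of contact in all on the guide harms it; the tip wedges, so push under 20 N.
- salt: Salt shaker, 44 mm wide, 90 mm tall, standing near the gate end of the guide. Origin: centre of its underside. Bystander.
- spice_jar: Spice jar with a dark cap, 41 mm wide, 105 mm tall, standing near the other end of the guide. Origin: centre of its underside. Bystander.
- mug: White mug with a handle, 86 mm tall, at the back on the left. Origin: centre of its underside. Bystander.
- honey_jar: Jar with a grey lid, 72 mm wide, 102 mm tall, on the left. Origin: centre of its underside. Bystander.
- tumbler: Clear glass tumbler, 80 mm wide, 88 mm tall, on the right. Origin: centre of its underside. Bystander.

How it is judged:
By the outcome, as a careful person would: the job done as asked, in the order asked, and still so for the second after the job is handed in, with the robot touching nothing.
It also fails if it takes over 64 s, if anything falls off the work surface, if the arm or the gripper's body presses on something with over 40 N, if the wrist force passes 120 N, or if a joint passes its speed limit or range.

ROBOT

A 7-joint arm with a two-finger parallel gripper is mounted at the origin on a cart in front of the work surface, level with it; the furniture and walls round the work are solid. World frame = base frame: x ahead of the robot, y to its left, z up, the work surface at z = 0. Lengths are in m, angles in rad, forces in N, time in s.
With the tool pointing down it reaches from about 0.4 to 0.9 m from the base axis. Payload 5.6 kg.
Tool frame: the origin (TCP) lies midway between the tips of the shut fingers; the grasp point (between the pads) lies 19 mm behind it; z points along the fingers, y is the line along which they close (so a half turn about z gives the same grasp; the last joint's range is limited). The gripper opens to 92 mm and grips with 3 to 60 N. Pads are 20 mm wide; open, the fingers measure 128 mm over their backs; the gripper's body (75 mm by 189 mm) begins 69 mm behind the grasp point.
Start: joints at [1.227, 0.468, -0.012, 1.603, 0.006, 1.071, -0.056], TCP at [0.193, -0.621, 0.215] pointing down, gripper open.
Joint ranges: [-2.53, 2.53], [-0.31, 2.02], [-1.57, 1.55], [0.28, 2.44], [-1.29, 4.43], [0.15, 1.84], [-2.92, 2.92]. Speed limits (rad/s): [2.57, 2.57, 3.14, 3.14, 3.14, 3.14, 3.14].

INTERFACE

Orientations are given as a rotation vector (axis times angle).
In Python, from station import env gives the robot as it stands.
- The arm moves only by the shell command python3 -m creep 'ROWS' [OPENING] [FORCE]. ROWS is JSON, a list of rows, each an object of numbers: "dx", "dy", "dz": the shift along the tool's x, y, z in mm; "wx", "wy", "wz": the turn, a rotation vector about the tool's x, y, z in degrees. A call has exactly 10 rows; each row is the pose to reach, as a shift and turn from the pose commanded when the call began, along the tool's axes at that moment; what a row does not reach only later rows make up. A row lasts 1/8 s, in which the tool goes at most 62.5 mm and 10.7 degrees, less where a joint would pass 70% of its speed; a pose out of reach is approached as far as the arm can. A call with a gripper value outside its range is refused whole. OPENING is the opening, from 0 (shut) to 1 (fully open), set as the call begins (- or left out, the last holds). The fingers move at their own pace and stop on an object; FORCE is the grip in N (left out, the last holds). Time passes only in rows, so rows that repeat a pose let the fingers close, or fill a call up. It gives the time, the measured TCP pose, the force, the opening and the grip force at its end, in the units of the state.
- env.get_obs(): the state, without advancing time (a new reading comes with each control period).
- env.grab_frame(name): name is "side" or "top" or "wrist"; returns a dict with "img" (400x640x3 uint8, red, green, blue), "fx", "fy", "cx", "cy" (pixels), "world_to_cam" (4x4, takes a point from world to camera coordinates); the wrist camera has in their place "hand_eye" (4x4, takes a point from camera to tool coordinates, whose origin is the TCP and whose axes are the flange's). Camera axes: x right, y down, z forward; pixel columns grow to the right and rows downward; lengths in m; the calibration is good to about 2 mm. A picture is of the moment at which its call begins: read the wrist's pose just before it. There is no depth.
- env.job_done(): hands the job in; it is judged then, once.
The state is a dict: "t": time; "joint_pos": joint angles; "dq": joint speeds; "joint_torque": joint torques, N m; "ee_pos": TCP position; "tool_rot": TCP orientation; "wrist_force": force on the tool from outside, world axes, zero at the start; "torque": the same for the moment, N m; "grip_width": opening from 0.0 (shut) to 1.0 (fully open); "gripper_force": force on a finger pad.
Only numpy, scipy, OpenCV 4.12 (cv2) and the standard library are available. Lean on these libraries where they do the work, as an engineer would, in place of code of your own. Each camera call takes 0.05 s, during which the arm holds its last target. There are 200 camera calls.

## Working session

There is one attempt and no reset: what is moved stays moved. The work goes in short steps, Python scripts to look and compute and a shell command to move; the robot and the scene stay as the last step left them, time stands still between calls to the robot, and variables do not carry over. Pictures are saved under pics/ and viewed, at most 10 in all, crops included, and the job is handed in when it is done.

```bash
mkdir -p pics; ls; python3 - <<'E'
from station import env
import cv2, numpy as np
o=env.get_obs(); print({k:np.round(v,3).tolist() for k,v in o.items()})
for n in ("side","top"):
    f=env.grab_frame(n); cv2.imwrite(f"pics/{n}0.png",f["img"][:,:,::-1])
    np.savez(f"pics/{n}0.npz",**f)
    print(n,f["fx"],f["fy"],f["cx"],f["cy"],np.round(f["world_to_cam"],4).tolist())
E
```

```text
pics
{'t': 0.0, 'joint_pos': [1.227, 0.468, -0.012, 1.604, 0.006, 1.071, -0.056], 'dq': [-0.0, -0.001, -0.0, -0.001, 0.001, -0.001, 0.0], 'joint_torque': [0.0, -52.057, -0.012, -24.375, -0.057, 0.017, 0.0], 'ee_pos': [0.192, -0.62, 0.214], 'tool_rot': [-3.104, -0.47, 0.001], 'wrist_force': [-0.07, -0.653, 0.099], 'torque': [-0.047, -0.011, 0.002], 'gripper_force': 0.0, 'grip_width': 1.001}
side 403.18157143009375 403.18157143009375 321.9200324292965 194.48210720469868 [[-0.8962, -0.4436, -0.0103, 0.4807], [-0.2335, 0.4911, -0.8392, 0.2133], [0.3773, -0.7497, -0.5437, 0.8418], [0.0, 0.0, 0.0, 1.0]]
top 412.5697616586369 412.5697616586369 317.5026708560042 197.3452884166107 [[0.0164, -0.9996, 0.0224, -0.0247], [-0.9939, -0.0188, -0.1084, 0.53], [0.1088, -0.0205, -0.9939, 1.1813], [0.0, 0.0, 0.0, 1.0]]
```

View pics/top0.png

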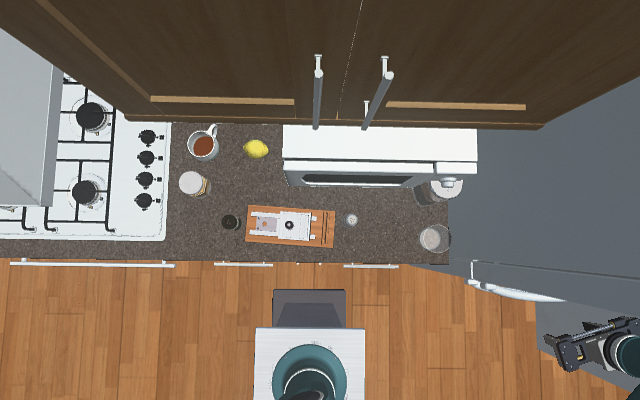

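View pics/side0.png

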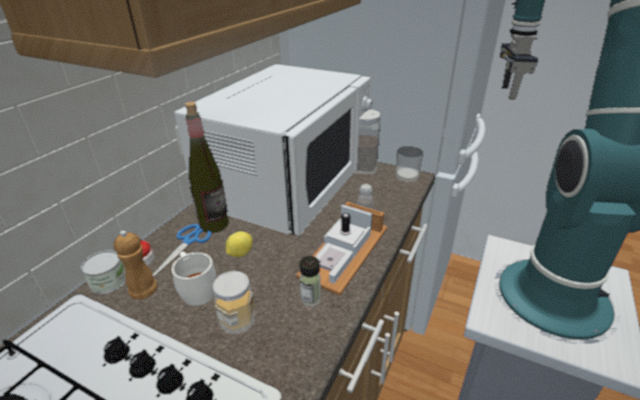

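The top view shows the guide centred at about (290,227) with its gate at the right end (x≈327). The pin is at about (289,225), the spice jar at (230,222) and the salt at (352,219). The side view agrees. Next I'll measure.

```bash
cat > h.py <<'E'
import numpy as np, cv2
from scipy.spatial.transform import Rotation as Rn
def ray(f,uv,z,obs=None):
    d=np.array([(uv[0]-f["cx"])/f["fx"],(uv[1]-f["cy"])/f["fy"],1.])
    if obs is None: M=np.linalg.inv(f["world_to_cam"])
    else:
        T=np.eye(4);T[:3,:3]=Rn.from_rotvec(obs["tool_rot"]).as_matrix();T[:3,3]=obs["ee_pos"];M=T@f["hand_eye"]
    d=M[:3,:3]@d;c=M[:3,3];return c+d*(z-c[2])/d[2]
E
python3 - <<'E'
from h import *
f=dict(np.load("pics/top0.npz")); im=f["img"]
c=cv2.resize(im[190:260,210:370],None,fx=5,fy=5,interpolation=cv2.INTER_CUBIC); cv2.imwrite("pics/crop0.png",c[:,:,::-1])
hsv=cv2.cvtColor(im,cv2.COLOR_RGB2HSV)
m=cv2.inRange(hsv,(4,90,100),(22,255,255)); m[:200]=0;m[250:]=0;m[:,:236]=0;m[:,345:]=0
p=np.argwhere(m)[:,::-1].astype(np.float32)
b=cv2.boxPoints(cv2.minAreaRect(p)); print(b)
for q in b: print(q,ray(f,q,.016).round(4))
k=(im.max(2)<60).astype(np.uint8); k[:212]=0;k[240:]=0;k[:,:275]=0;k[:,305:]=0
q=np.argwhere(k)[:,::-1]; print(len(q),q.mean(0),ray(f,q.mean(0),.105))
for n,uv,z in(("salt",(352,219),.09),("spice",(230,222),.105),("microwavefront",(350,187),.2)): print(n,ray(f,uv,z).round(3))
E
```

```text
[[244.39078 241.1635 ]
 [247.17215 203.89345]
 [335.20425 210.463  ]
 [332.42288 247.73305]]
[244.39078 241.1635 ] [0.3991 0.1958 0.016 ]
[247.17215 203.89345] [0.5085 0.1915 0.016 ]
[335.20425 210.463  ] [ 0.4938 -0.0686  0.016 ]
[332.42288 247.73305] [ 0.3842 -0.0618  0.016 ]
23 [288.34782609 224.65217391] [0.44574046 0.06442748 0.105     ]
salt [ 0.465 -0.111  0.09 ]
spice [0.45  0.223 0.105]
microwavefront [ 0.54  -0.094  0.2  ]
```

View pics/crop0.png

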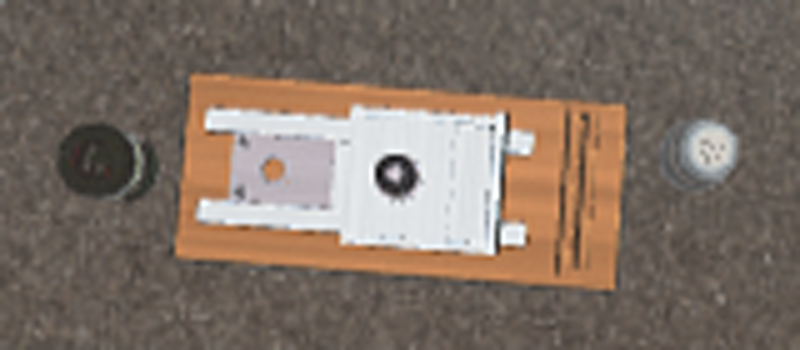

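```bash
python3 - <<'E'
from h import *
f=dict(np.load("pics/top0.npz")); s=dict(np.load("pics/side0.npz"))
h=((210+272.5/5-.5),(190+169.5/5-.5)); H=ray(f,h,.040); print("hole",H)
pin=ray(f,((210+397/5-.5),(190+176/5-.5)),.112); print("pin",pin)
gy=np.array([.057,.998,0]); print("dist",(H-pin)@gy)
for z in(.1,.3,.5): print(z,"top",ray(f,(480,285),z).round(2),ray(f,(580,310),z).round(2),"side",ray(s,(465,188),z).round(2),ray(s,(480,120),z).round(2))
# side view estimate of pin top
c=s["img"]; k=(c.max(2)<70).astype(np.uint8); k[:208]=0;k[236:]=0;k[:,:338]=0;k[:,354:]=0
q=np.argwhere(k)[:,::-1];print(q.min(0),q.max(0),q.mean(0),ray(s,q.mean(0),.090))
o=dict(ee_pos=[.192,-.62,.214],tool_rot=[-3.104,-.47,.001])
R=Rn.from_rotvec(o["tool_rot"]).as_matrix();print(R.round(3))
for t in([.28,-.38,.25],[.36,-.1,.25],[.440,.064,.25]): print(t,(R.T@(np.array(t)-o["ee_pos"])*1000).round(0))
E
```

```text
hole [0.45083452 0.13767441 0.04      ]
pin [0.44534499 0.06259022 0.112     ]
dist 0.07524692035942145
0.1 top [ 0.29 -0.46  0.1 ] [ 0.23 -0.73  0.1 ] side [ 0.23 -0.19  0.1 ] [ 0.26 -0.66  0.1 ]
0.3 top [ 0.31 -0.38  0.3 ] [ 0.26 -0.6   0.3 ] side [0.2  0.15 0.3 ] [ 0.22 -0.14  0.3 ]
0.5 top [ 0.33 -0.29  0.5 ] [ 0.29 -0.47  0.5 ] side [0.18 0.5  0.5 ] [0.19 0.37 0.5 ]
[341 216] [349 231] [345.14018692 223.34579439] [0.4449974 0.0641176 0.09     ]
[[ 0.955  0.296 -0.001]
 [ 0.296 -0.955  0.002]
 [-0.    -0.002 -1.   ]]
[0.28, -0.38, 0.25] [ 155. -203.  -36.]
[0.36, -0.1, 0.25] [ 314. -447.  -35.]
[0.44, 0.064, 0.25] [ 439. -580.  -35.]
```

```bash
python3 -m creep '[{"dx":18,"dy":-57,"dz":-12,"wz":2},{"dx":34,"dy":-115,"dz":-24,"wz":4},{"dx":51,"dy":-172,"dz":-36,"wz":6},{"dx":77,"dy":-222,"dz":-36,"wz":8},{"dx":124,"dy":-255,"dz":-36,"wz":10},{"dx":179,"dy":-280,"dz":-36,"wz":12},{"dx":234,"dy":-304,"dz":-36,"wz":14},{"dx":282,"dy":-342,"dz":-36,"wz":16},{"dx":325,"dy":-381,"dz":-36,"wz":18},{"dx":357,"dy":-434,"dz":-36,"wz":20.5}]' 0.5 30
python3 - <<'E'
from h import *
from station import env
o=env.get_obs();R=Rn.from_rotvec(o["tool_rot"]).as_matrix();print(R.round(3),o["ee_pos"],o["wrist_force"])
print(env.grab_frame("wrist")["hand_eye"].round(4))
print((R.T@(np.array([.4455,.0635,.20])-o["ee_pos"])*1000).round(1))
E
```

```text
[[ 0.955  0.296 -0.001]
 [ 0.296 -0.955  0.001]
 [-0.    -0.002 -1.   ]] [ 0.19235262 -0.62035179  0.2137654 ] [-0.43477077 -0.26638016  0.27932792]
[[-1.400e-03 -9.652e-01 -2.617e-01  7.330e-02]
 [ 1.000e+00 -1.400e-03 -1.000e-04 -1.000e-04]
 [-3.000e-04 -2.616e-01  9.652e-01 -1.692e-01]
 [ 0.000e+00  0.000e+00  0.000e+00  1.000e+00]]
[ 444.3 -578.2   14.6]invalid input at $[0]: expected keys dx, dy, dz, wx, wy, wz
```

```bash
python3 -m creep '[{"dx":18,"dy":-57,"dz":-12,"wx":0,"wy":0,"wz":2},{"dx":34,"dy":-115,"dz":-24,"wx":0,"wy":0,"wz":4},{"dx":51,"dy":-172,"dz":-36,"wx":0,"wy":0,"wz":6},{"dx":77,"dy":-222,"dz":-36,"wx":0,"wy":0,"wz":8},{"dx":124,"dy":-255,"dz":-36,"wx":0,"wy":0,"wz":10},{"dx":179,"dy":-280,"dz":-36,"wx":0,"wy":0,"wz":12},{"dx":234,"dy":-304,"dz":-36,"wx":0,"wy":0,"wz":14},{"dx":282,"dy":-342,"dz":-36,"wx":0,"wy":0,"wz":16},{"dx":325,"dy":-381,"dz":-36,"wx":0,"wy":0,"wz":18},{"dx":357,"dy":-434,"dz":-36,"wx":0,"wy":0,"wz":20.5}]' 0.5 30
python3 - <<'E'
from h import *
from station import env
o=env.get_obs();R=Rn.from_rotvec(o["tool_rot"]).as_matrix();print(R.round(3),o["ee_pos"],o["wrist_force"])
print((R.T@(np.array([.4455,.0635,.20])-o["ee_pos"])*1000).round(1))
E
```

```text
t: 1.4
ee_pos: [0.4061, -0.0989, 0.2506]
tool_rot: [-3.14, 0.093, -0.001]
wrist_force: [1.0, -0.1, 0.2]
grip_width: 0.5
gripper_force: 0.0
[[ 0.998 -0.059  0.001]
 [-0.059 -0.998  0.   ]
 [ 0.001 -0.    -1.   ]] [ 0.40605741 -0.098928    0.25063244] [ 0.98302494 -0.06527583  0.23372916]
[  29.8 -164.5   50.7]
```

```bash
python3 -m creep '[{"dx":6,"dy":-30,"dz":0,"wx":0,"wy":0,"wz":0},{"dx":12,"dy":-70,"dz":0,"wx":0,"wy":0,"wz":0},{"dx":20,"dy":-115,"dz":10,"wx":0,"wy":0,"wz":0},{"dx":26,"dy":-145,"dz":20,"wx":0,"wy":0,"wz":0},{"dx":30,"dy":-160,"dz":35,"wx":0,"wy":0,"wz":0},{"dx":30,"dy":-164,"dz":50,"wx":0,"wy":0,"wz":0},{"dx":30,"dy":-164,"dz":50,"wx":0,"wy":0,"wz":0},{"dx":30,"dy":-164,"dz":50,"wx":0,"wy":0,"wz":0},{"dx":30,"dy":-164,"dz":50,"wx":0,"wy":0,"wz":0},{"dx":30,"dy":-164,"dz":50,"wx":0,"wy":0,"wz":0}]'
python3 - <<'E'
from h import *
from station import env
import pickle
o=env.get_obs();f=env.grab_frame("wrist");cv2.imwrite("pics/w1.png",f["img"][:,:,::-1]);pickle.dump((o,f),open("w1.pkl","wb"))
E
```

```text
t: 2.65
ee_pos: [0.4445, 0.0611, 0.201]
tool_rot: [3.14, -0.091, 0.001]
wrist_force: [0.0, 0.1, 1.5]
grip_width: 0.502
gripper_force: 0.0
```

View pics/w1.png

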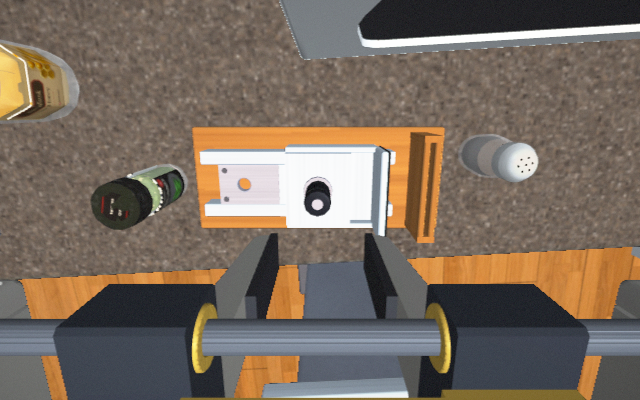

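The wrist view shows the pin's top at (317,204), the visible outer hole at (245,184) and the guide square to the tool. There is nothing between the fingers.

```bash
python3 - <<'E'
from h import *
import pickle
o,f=pickle.load(open("w1.pkl","rb"));im=f["img"]
R=Rn.from_rotvec(o["tool_rot"]).as_matrix()
hs=cv2.cvtColor(im,cv2.COLOR_RGB2HSV);m=cv2.inRange(hs,(4,90,100),(22,255,255));m2=m.copy();m2[:178]=0;m2[191:]=0;m2[:,:236]=0;m2[:,254:]=0
q=np.argwhere(m2)[:,::-1].mean(0);print("holepx",q)
P=ray(f,(317,204),.112,o);H=ray(f,q,.040,o)
L=ray(f,(194,127),.016,o);Rr=ray(f,(444,127),.016,o)
print(P,H,R.T@(H-P)*1e3,R.T@(L-Rr)*1e3,"rim edge mid",(L+Rr)/2)
print("to pin",(R.T@(P-o["ee_pos"])*1e3).round(1))
E
```

```text
holepx [244.32258065 183.19354839]
[0.44593637 0.06401844 0.112     ] [0.4515092  0.13624287 0.04      ] [  1.32310073 -72.44298269  71.98395243] [ 3.62381079e-01 -2.53492970e+02 -5.98626762e-02] rim edge mid [0.50009386 0.05956421 0.016     ]
to pin [ 1.2 -3.1 89. ]
```

```bash
python3 -m creep '[{"dx":1,"dy":-3,"dz":10,"wx":0,"wy":0,"wz":0},{"dx":1,"dy":-3,"dz":30,"wx":0,"wy":0,"wz":0},{"dx":1,"dy":-3,"dz":50,"wx":0,"wy":0,"wz":0},{"dx":1,"dy":-3,"dz":70,"wx":0,"wy":0,"wz":0},{"dx":1,"dy":-3,"dz":90,"wx":0,"wy":0,"wz":0},{"dx":1,"dy":-3,"dz":105,"wx":0,"wy":0,"wz":0},{"dx":1,"dy":-3,"dz":117,"wx":0,"wy":0,"wz":0},{"dx":1,"dy":-3,"dz":124,"wx":0,"wy":0,"wz":0},{"dx":1,"dy":-3,"dz":127,"wx":0,"wy":0,"wz":0},{"dx":1,"dy":-3,"dz":127,"wx":0,"wy":0,"wz":0}]'
python3 - <<'E'
from h import *
from station import env
f=env.grab_frame("wrist");cv2.imwrite("pics/w2.png",f["img"][:,:,::-1])
E
```

```text
t: 3.95
ee_pos: [0.4456, 0.0644, 0.0737]
tool_rot: [3.14, -0.09, 0.001]
wrist_force: [-0.4, 0.1, 0.5]
grip_width: 0.499
gripper_force: 0.0
```

View pics/w2.png

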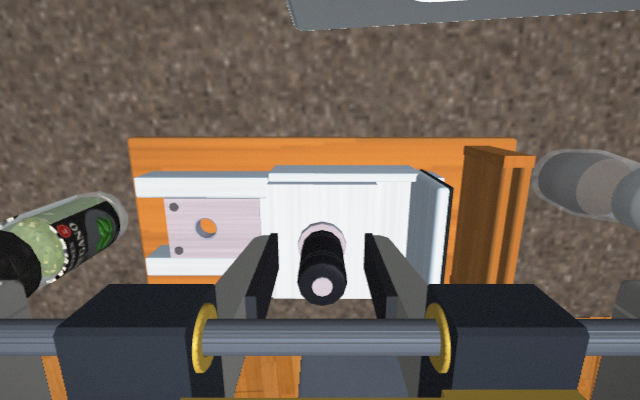

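The pin sits centred between the fingers, at (322,286). I'll close on it.

```bash
python3 -m creep '[{"dx":0,"dy":0,"dz":0,"wx":0,"wy":0,"wz":0},{"dx":0,"dy":0,"dz":0,"wx":0,"wy":0,"wz":0},{"dx":0,"dy":0,"dz":0,"wx":0,"wy":0,"wz":0},{"dx":0,"dy":0,"dz":0,"wx":0,"wy":0,"wz":0},{"dx":0,"dy":0,"dz":0,"wx":0,"wy":0,"wz":0},{"dx":0,"dy":0,"dz":0,"wx":0,"wy":0,"wz":0},{"dx":0,"dy":0,"dz":0,"wx":0,"wy":0,"wz":0},{"dx":0,"dy":0,"dz":0,"wx":0,"wy":0,"wz":0},{"dx":0,"dy":0,"dz":0,"wx":0,"wy":0,"wz":0},{"dx":0,"dy":0,"dz":0,"wx":0,"wy":0,"wz":0}]' 0.15 25
```

```text
t: 5.25
ee_pos: [0.4456, 0.0643, 0.0737]
tool_rot: [3.14, -0.09, 0.0]
wrist_force: [-0.0, -2.3, 5.6]
grip_width: 0.237
gripper_force: 25.0
```

```bash
python3 -m creep '[{"dx":0,"dy":0,"dz":-1,"wx":0,"wy":0,"wz":0},{"dx":0,"dy":0,"dz":-2,"wx":0,"wy":0,"wz":0},{"dx":0,"dy":0,"dz":-3,"wx":0,"wy":0,"wz":0},{"dx":0,"dy":0,"dz":-4,"wx":0,"wy":0,"wz":0},{"dx":0,"dy":0,"dz":-5,"wx":0,"wy":0,"wz":0},{"dx":0,"dy":0,"dz":-6,"wx":0,"wy":0,"wz":0},{"dx":0,"dy":0,"dz":-7,"wx":0,"wy":0,"wz":0},{"dx":0,"dy":0,"dz":-8,"wx":0,"wy":0,"wz":0},{"dx":0,"dy":0,"dz":-10,"wx":0,"wy":0,"wz":0},{"dx":0,"dy":0,"dz":-12,"wx":0,"wy":0,"wz":0}]'
```

```text
t: 6.5
ee_pos: [0.4454, 0.0643, 0.0857]
tool_rot: [3.14, -0.09, -0.0]
wrist_force: [0.6, -1.1, -6.0]
grip_width: 0.235
gripper_force: 25.0
```

```bash
python3 -m creep '[{"dx":0,"dy":0,"dz":-2,"wx":0,"wy":0,"wz":0},{"dx":0,"dy":0,"dz":-4,"wx":0,"wy":0,"wz":0},{"dx":0,"dy":0,"dz":-6,"wx":0,"wy":0,"wz":0},{"dx":0,"dy":0,"dz":-8,"wx":0,"wy":0,"wz":0},{"dx":0,"dy":0,"dz":-10,"wx":0,"wy":0,"wz":0},{"dx":0,"dy":0,"dz":-12,"wx":0,"wy":0,"wz":0},{"dx":0,"dy":0,"dz":-13,"wx":0,"wy":0,"wz":0},{"dx":0,"dy":0,"dz":-13,"wx":0,"wy":0,"wz":0},{"dx":0,"dy":0,"dz":-13,"wx":0,"wy":0,"wz":0},{"dx":0,"dy":0,"dz":-13,"wx":0,"wy":0,"wz":0}]'
python3 - <<'E'
from h import *
from station import env
f=env.grab_frame("wrist");cv2.imwrite("pics/w3.png",f["img"][:,:,::-1])
E
```

```text
t: 7.75
ee_pos: [0.4457, 0.0645, 0.0988]
tool_rot: [-3.14, 0.09, -0.001]
wrist_force: [0.0, -0.8, 1.7]
grip_width: 0.231
gripper_force: 25.0
```

View pics/w3.png

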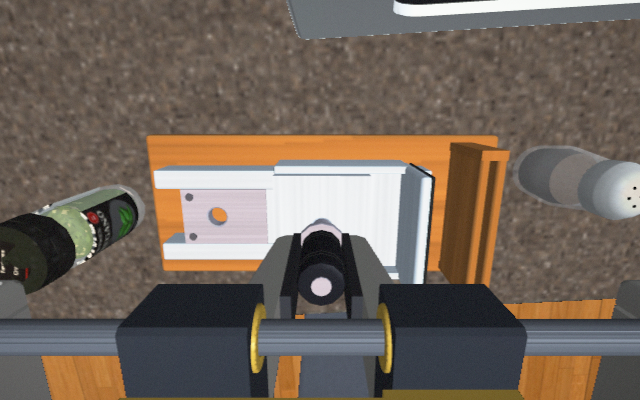

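The pin rose with the gripper: its top is still at (321,286), so it hasn't slipped, and it is 25 mm up. Now I'll slide.

```bash
python3 -m creep '[{"dx":0,"dy":-3,"dz":0,"wx":0,"wy":0,"wz":0},{"dx":0,"dy":-8,"dz":0,"wx":0,"wy":0,"wz":0},{"dx":0,"dy":-14,"dz":0,"wx":0,"wy":0,"wz":0},{"dx":0,"dy":-21,"dz":0,"wx":0,"wy":0,"wz":0},{"dx":0,"dy":-28,"dz":0,"wx":0,"wy":0,"wz":0},{"dx":0,"dy":-35,"dz":0,"wx":0,"wy":0,"wz":0},{"dx":0,"dy":-42,"dz":0,"wx":0,"wy":0,"wz":0},{"dx":0,"dy":-49,"dz":0,"wx":0,"wy":0,"wz":0},{"dx":0,"dy":-55,"dz":0,"wx":0,"wy":0,"wz":0},{"dx":0,"dy":-60,"dz":0,"wx":0,"wy":0,"wz":0}]'
python3 - <<'E'
from h import *
from station import env
f=env.grab_frame("wrist");cv2.imwrite("pics/w4.png",f["img"][:,:,::-1])
E
```

```text
t: 9.05
ee_pos: [0.4489, 0.1247, 0.0986]
tool_rot: [-3.14, 0.089, -0.0]
wrist_force: [-0.2, -1.7, 2.1]
grip_width: 0.233
gripper_force: 25.0
```

View pics/w4.png

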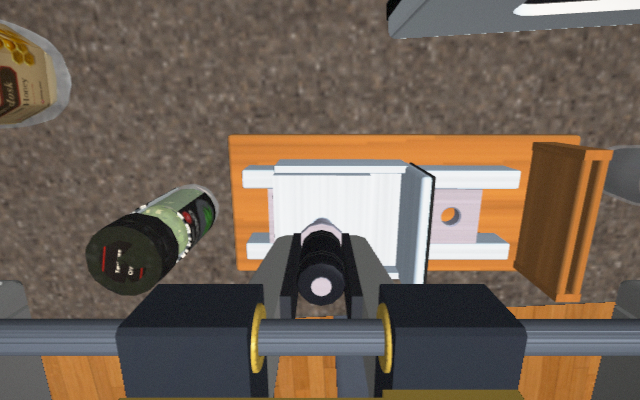

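The stop followed the pin. Comparing the inner hole (450,213) here with the outer hole (218,215) in the previous view puts the outer hole about 72 mm along. I'll move there and lower gently to the plate.

```bash
python3 -m creep '[{"dx":0,"dy":-3,"dz":0,"wx":0,"wy":0,"wz":0},{"dx":0,"dy":-6,"dz":0,"wx":0,"wy":0,"wz":0},{"dx":0,"dy":-9,"dz":0,"wx":0,"wy":0,"wz":0},{"dx":0,"dy":-11,"dz":0,"wx":0,"wy":0,"wz":0},{"dx":0,"dy":-11.5,"dz":0,"wx":0,"wy":0,"wz":0},{"dx":0,"dy":-11.5,"dz":0.5,"wx":0,"wy":0,"wz":0},{"dx":0,"dy":-11.5,"dz":1,"wx":0,"wy":0,"wz":0},{"dx":0,"dy":-11.5,"dz":1.5,"wx":0,"wy":0,"wz":0},{"dx":0,"dy":-11.5,"dz":2,"wx":0,"wy":0,"wz":0},{"dx":0,"dy":-11.5,"dz":2.5,"wx":0,"wy":0,"wz":0}]'
```

```text
t: 10.35
ee_pos: [0.4496, 0.1359, 0.096]
tool_rot: [-3.14, 0.09, -0.0]
wrist_force: [-0.3, -1.4, 2.2]
grip_width: 0.236
gripper_force: 25.0
```

```bash
python3 -m creep '[{"dx":0,"dy":0,"dz":0.2,"wx":0,"wy":0,"wz":0},{"dx":0,"dy":0,"dz":0.4,"wx":0,"wy":0,"wz":0},{"dx":0,"dy":0,"dz":0.6,"wx":0,"wy":0,"wz":0},{"dx":0,"dy":0,"dz":0.8,"wx":0,"wy":0,"wz":0},{"dx":0,"dy":0,"dz":1,"wx":0,"wy":0,"wz":0},{"dx":0,"dy":0,"dz":1,"wx":0,"wy":0,"wz":0},{"dx":0,"dy":0,"dz":1,"wx":0,"wy":0,"wz":0},{"dx":0,"dy":0,"dz":1,"wx":0,"wy":0,"wz":0},{"dx":0,"dy":0,"dz":1,"wx":0,"wy":0,"wz":0},{"dx":0,"dy":0,"dz":1,"wx":0,"wy":0,"wz":0}]'
```

```text
t: 11.6
ee_pos: [0.4497, 0.136, 0.0951]
tool_rot: [-3.14, 0.089, -0.001]
wrist_force: [0.6, -0.4, 5.3]
grip_width: 0.233
gripper_force: 25.0
```

```bash
python3 -m creep '[{"dx":0,"dy":0,"dz":0.2,"wx":0,"wy":0,"wz":0},{"dx":0,"dy":0,"dz":0.4,"wx":0,"wy":0,"wz":0},{"dx":0,"dy":0,"dz":0.6,"wx":0,"wy":0,"wz":0},{"dx":0,"dy":0,"dz":0.8,"wx":0,"wy":0,"wz":0},{"dx":0,"dy":0,"dz":1,"wx":0,"wy":0,"wz":0},{"dx":0,"dy":0,"dz":1,"wx":0,"wy":0,"wz":0},{"dx":0,"dy":0,"dz":1,"wx":0,"wy":0,"wz":0},{"dx":0,"dy":0,"dz":1,"wx":0,"wy":0,"wz":0},{"dx":0,"dy":0,"dz":1,"wx":0,"wy":0,"wz":0},{"dx":0,"dy":0,"dz":1,"wx":0,"wy":0,"wz":0}]'
```

```text
t: 12.85
ee_pos: [0.4497, 0.1363, 0.0941]
tool_rot: [-3.14, 0.089, -0.001]
wrist_force: [0.8, 2.7, 4.7]
grip_width: 0.238
gripper_force: 25.0
```

```bash
python3 -m creep '[{"dx":0,"dy":-0.4,"dz":0,"wx":0,"wy":0,"wz":0},{"dx":0,"dy":-0.6,"dz":0,"wx":0,"wy":0,"wz":0},{"dx":0,"dy":-0.6,"dz":0.3,"wx":0,"wy":0,"wz":0},{"dx":0,"dy":-0.6,"dz":0.6,"wx":0,"wy":0,"wz":0},{"dx":0,"dy":-0.6,"dz":0.9,"wx":0,"wy":0,"wz":0},{"dx":0,"dy":-0.6,"dz":1.2,"wx":0,"wy":0,"wz":0},{"dx":0,"dy":-0.6,"dz":1.5,"wx":0,"wy":0,"wz":0},{"dx":0,"dy":-0.6,"dz":1.5,"wx":0,"wy":0,"wz":0},{"dx":0,"dy":-0.6,"dz":1.5,"wx":0,"wy":0,"wz":0},{"dx":0,"dy":-0.6,"dz":1.5,"wx":0,"wy":0,"wz":0}]'
```

```text
t: 14.1
ee_pos: [0.4496, 0.1365, 0.0926]
tool_rot: [-3.14, 0.09, -0.0]
wrist_force: [1.4, 4.1, 3.9]
grip_width: 0.239
gripper_force: 25.0
```

```bash
python3 -m creep '[{"dx":0,"dy":-0.2,"dz":0,"wx":0,"wy":0,"wz":0},{"dx":0,"dy":-0.4,"dz":0,"wx":0,"wy":0,"wz":0},{"dx":0,"dy":-0.6,"dz":0,"wx":0,"wy":0,"wz":0},{"dx":0,"dy":-0.8,"dz":0,"wx":0,"wy":0,"wz":0},{"dx":0,"dy":-0.8,"dz":0,"wx":0,"wy":0,"wz":0},{"dx":0,"dy":-0.8,"dz":0.3,"wx":0,"wy":0,"wz":0},{"dx":0,"dy":-0.8,"dz":0.6,"wx":0,"wy":0,"wz":0},{"dx":0,"dy":-0.8,"dz":1,"wx":0,"wy":0,"wz":0},{"dx":0,"dy":-0.8,"dz":1,"wx":0,"wy":0,"wz":0},{"dx":0,"dy":-0.8,"dz":1,"wx":0,"wy":0,"wz":0}]'
```

```text
t: 15.35
ee_pos: [0.4494, 0.1369, 0.0913]
tool_rot: [3.14, -0.09, -0.001]
wrist_force: [2.2, 1.7, -1.3]
grip_width: 0.233
gripper_force: 25.0
```

```bash
python3 -m creep '[{"dx":0.4,"dy":-0.2,"dz":0,"wx":0,"wy":0,"wz":0},{"dx":0.4,"dy":-0.3,"dz":0.6,"wx":0,"wy":0,"wz":0},{"dx":0.4,"dy":-0.3,"dz":1.2,"wx":0,"wy":0,"wz":0},{"dx":0.4,"dy":-0.3,"dz":1.8,"wx":0,"wy":0,"wz":0},{"dx":0.4,"dy":-0.3,"dz":2.4,"wx":0,"wy":0,"wz":0},{"dx":0.4,"dy":-0.3,"dz":3,"wx":0,"wy":0,"wz":0},{"dx":0.4,"dy":-0.3,"dz":3.6,"wx":0,"wy":0,"wz":0},{"dx":0.4,"dy":-0.3,"dz":4.2,"wx":0,"wy":0,"wz":0},{"dx":0.4,"dy":-0.3,"dz":4.8,"wx":0,"wy":0,"wz":0},{"dx":0.4,"dy":-0.3,"dz":5.4,"wx":0,"wy":0,"wz":0}]'
```

```text
t: 16.6
ee_pos: [0.4499, 0.1375, 0.086]
tool_rot: [-3.14, 0.09, 0.0]
wrist_force: [-0.4, 1.0, 0.4]
grip_width: 0.235
gripper_force: 25.0
```

Free and centred. I'll continue down.

```bash
python3 -m creep '[{"dx":0,"dy":0,"dz":1,"wx":0,"wy":0,"wz":0},{"dx":0,"dy":0,"dz":2,"wx":0,"wy":0,"wz":0},{"dx":0,"dy":0,"dz":3,"wx":0,"wy":0,"wz":0},{"dx":0,"dy":0,"dz":4,"wx":0,"wy":0,"wz":0},{"dx":0,"dy":0,"dz":5,"wx":0,"wy":0,"wz":0},{"dx":0,"dy":0,"dz":6,"wx":0,"wy":0,"wz":0},{"dx":0,"dy":0,"dz":7,"wx":0,"wy":0,"wz":0},{"dx":0,"dy":0,"dz":8,"wx":0,"wy":0,"wz":0},{"dx":0,"dy":0,"dz":9,"wx":0,"wy":0,"wz":0},{"dx":0,"dy":0,"dz":9.5,"wx":0,"wy":0,"wz":0}]'
```

```text
t: 17.85
ee_pos: [0.4496, 0.1372, 0.076]
tool_rot: [3.14, -0.09, -0.001]
wrist_force: [1.4, 1.8, -9.6]
grip_width: 0.234
gripper_force: 25.0
```

```bash
python3 -m creep '[{"dx":0,"dy":0,"dz":0.5,"wx":0,"wy":0,"wz":0},{"dx":0,"dy":0,"dz":1,"wx":0,"wy":0,"wz":0},{"dx":0,"dy":0,"dz":1.5,"wx":0,"wy":0,"wz":0},{"dx":0,"dy":0,"dz":2,"wx":0,"wy":0,"wz":0},{"dx":0,"dy":0,"dz":2.3,"wx":0,"wy":0,"wz":0},{"dx":0,"dy":0,"dz":2.3,"wx":0,"wy":0,"wz":0},{"dx":0,"dy":0,"dz":2.3,"wx":0,"wy":0,"wz":0},{"dx":0,"dy":0,"dz":2.3,"wx":0,"wy":0,"wz":0},{"dx":0,"dy":0,"dz":2.3,"wx":0,"wy":0,"wz":0},{"dx":0,"dy":0,"dz":2.3,"wx":0,"wy":0,"wz":0}]'
```

```text
t: 19.1
ee_pos: [0.4501, 0.1375, 0.0744]
tool_rot: [3.14, -0.09, 0.0]
wrist_force: [0.5, -1.4, -1.4]
grip_width: 0.234
gripper_force: 25.0
```

```bash
python3 -m creep '[{"dx":0,"dy":0,"dz":0.2,"wx":0,"wy":0,"wz":0},{"dx":0,"dy":0,"dz":0.4,"wx":0,"wy":0,"wz":0},{"dx":0,"dy":0,"dz":0.6,"wx":0,"wy":0,"wz":0},{"dx":0,"dy":0,"dz":0.8,"wx":0,"wy":0,"wz":0},{"dx":0,"dy":0,"dz":0.8,"wx":0,"wy":0,"wz":0},{"dx":0,"dy":0,"dz":0.8,"wx":0,"wy":0,"wz":0},{"dx":0,"dy":0,"dz":0.8,"wx":0,"wy":0,"wz":0},{"dx":0,"dy":0,"dz":0.8,"wx":0,"wy":0,"wz":0},{"dx":0,"dy":0,"dz":0.8,"wx":0,"wy":0,"wz":0},{"dx":0,"dy":0,"dz":0.8,"wx":0,"wy":0,"wz":0}]'
```

```text
t: 20.35
ee_pos: [0.45, 0.1374, 0.0737]
tool_rot: [3.14, -0.09, 0.0]
wrist_force: [-1.9, -0.9, 6.0]
grip_width: 0.234
gripper_force: 25.0
```

```bash
python3 -m creep '[{"dx":0,"dy":0,"dz":0.2,"wx":0,"wy":0,"wz":0},{"dx":0,"dy":0,"dz":0.3,"wx":0,"wy":0,"wz":0},{"dx":0,"dy":0,"dz":0.4,"wx":0,"wy":0,"wz":0},{"dx":0,"dy":0,"dz":0.4,"wx":0,"wy":0,"wz":0},{"dx":0,"dy":0,"dz":0.4,"wx":0,"wy":0,"wz":0},{"dx":0,"dy":0,"dz":0.4,"wx":0,"wy":0,"wz":0},{"dx":0,"dy":0,"dz":0.4,"wx":0,"wy":0,"wz":0},{"dx":0,"dy":0,"dz":0.4,"wx":0,"wy":0,"wz":0},{"dx":0,"dy":0,"dz":0.4,"wx":0,"wy":0,"wz":0},{"dx":0,"dy":0,"dz":0.4,"wx":0,"wy":0,"wz":0}]'
```

```text
t: 21.6
ee_pos: [0.4501, 0.1375, 0.0737]
tool_rot: [3.14, -0.09, 0.0]
wrist_force: [-3.1, -1.0, 10.1]
grip_width: 0.236
gripper_force: 25.0
```

It's seated: the height matches the start and the force rises without motion. I'll relieve the preload, release and rise.

```bash
python3 -m creep '[{"dx":0,"dy":0,"dz":-0.5,"wx":0,"wy":0,"wz":0},{"dx":0,"dy":0,"dz":-0.5,"wx":0,"wy":0,"wz":0},{"dx":0,"dy":0,"dz":-0.5,"wx":0,"wy":0,"wz":0},{"dx":0,"dy":0,"dz":-0.5,"wx":0,"wy":0,"wz":0},{"dx":0,"dy":0,"dz":-0.5,"wx":0,"wy":0,"wz":0},{"dx":0,"dy":0,"dz":-0.5,"wx":0,"wy":0,"wz":0},{"dx":0,"dy":0,"dz":-0.5,"wx":0,"wy":0,"wz":0},{"dx":0,"dy":0,"dz":-0.5,"wx":0,"wy":0,"wz":0},{"dx":0,"dy":0,"dz":-0.5,"wx":0,"wy":0,"wz":0},{"dx":0,"dy":0,"dz":-0.5,"wx":0,"wy":0,"wz":0}]' 0.5
python3 -m creep '[{"dx":0,"dy":0,"dz":-4,"wx":0,"wy":0,"wz":0},{"dx":0,"dy":0,"dz":-12,"wx":0,"wy":0,"wz":0},{"dx":0,"dy":0,"dz":-25,"wx":0,"wy":0,"wz":0},{"dx":0,"dy":0,"dz":-45,"wx":0,"wy":0,"wz":0},{"dx":0,"dy":0,"dz":-65,"wx":0,"wy":0,"wz":0},{"dx":0,"dy":0,"dz":-85,"wx":0,"wy":0,"wz":0},{"dx":0,"dy":0,"dz":-105,"wx":0,"wy":0,"wz":0},{"dx":0,"dy":0,"dz":-120,"wx":0,"wy":0,"wz":0},{"dx":0,"dy":0,"dz":-127,"wx":0,"wy":0,"wz":0},{"dx":0,"dy":0,"dz":-127,"wx":0,"wy":0,"wz":0}]'
python3 - <<'E'
from h import *
from station import env
f=env.grab_frame("wrist");cv2.imwrite("pics/w5.png",f["img"][:,:,::-1])
E
```

```text
t: 22.85
ee_pos: [0.45, 0.1374, 0.0737]
tool_rot: [3.14, -0.09, 0.0]
wrist_force: [-0.3, 0.5, 0.4]
grip_width: 0.501
gripper_force: 0.0
t: 24.1
ee_pos: [0.4502, 0.1374, 0.201]
tool_rot: [3.14, -0.09, 0.001]
wrist_force: [-0.6, 0.2, -0.7]
grip_width: 0.5
gripper_force: 0.0
```

View pics/w5.png

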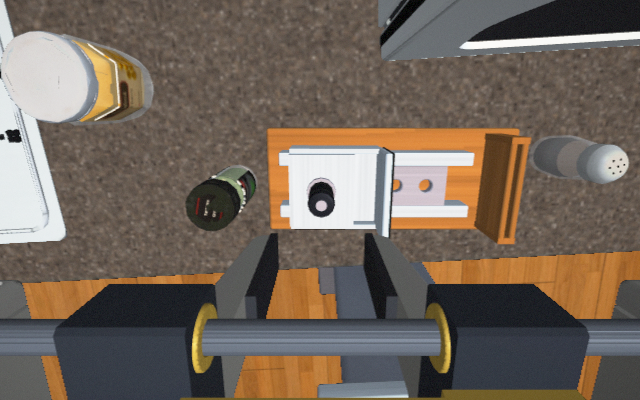

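The pin is home at (320,204), looking as it did at the start, with the stop at the outer hole. The two inner holes are exposed at (397,184) and (425,184), and the jars stand where they were.

```bash
python3 -c "
from station import env
print(env.job_done())"
```

```text
the job is handed in; nothing more can be done
None
```

The stop is now at the outer hole, about 73 mm along from the old one, with the pin pressed home and its collar on the stop; the arm is clear, nothing round the guide was touched, and the job was handed in at about 24 s.

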